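# Turn the notions carousel and fetch the tall thread spool

## Task

Turn the notions carousel by the wooden bar on top until the compartment with the tall, slim thread spool is at the open front of the clear dust cover, facing the robot. Then take that spool out and stand it upright in the shallow white dish on the table.

Things in the scene. Friction and masses are not known exactly. Their poses are not given: they have to be found in the camera images.
- handle (a point): Centre of the wooden grip bar on the carousel's vertical axis: 60 mm long (point x), 14 thick (y), 40 tall (z), top 147 mm above the table. Pinch it across its thickness and turn: the tray turns with it, over 170 degrees either way, light friction (0.05 N m), stays where left. Tray 276 mm across, floor 22 mm and rim and walls 32 mm above the table; 5 equal compartments, one thing in each.
- front (a point): Fixed point at the open front, on the tray floor, 95 mm from the carousel's axis: the middle of the compartment that faces forward. Its x axis points to the carousel's axis. A fixed clear cover (top 90 mm above the table, below the bar) roofs the tray's rear and sides up to 35 mm in front of the axis. The 300 mm square base board is 12 mm thick.
- spool_mid (a point): Centre of the tall slim thread spool: upright cylinder 30 mm wide, 55 tall with its 42 wide, 6 thick steel foot; 70 g. It starts in the left or right compartment, 95 mm from the axis, 55 to 90 degrees from the front, a squat spool (48 wide, 34 tall) opposite. Once in front, grip its upper half, fingers closing square to the line to the axis (the bar is behind), opened about 60 mm.
- dish_floor (a point): Middle of the inner floor of the shallow round white dish, 5 mm above the table. The dish is fixed, 110 mm across, its rim 18 mm above the table, flat inside over about 85 mm across.
There are look-alikes about, which are no part of the job. Of the things that look like the part that bears dish_floor, take the one that is farthest to the robot's right at the start.

How it is judged:
On the way:
1. the tall spool, still standing in its compartment, has been turned to the open front of the carousel (within 30 mm of the middle of the front) (horizontal distance between spool_mid and front below 0.03 m and height (world z) of spool_mid below 0.056 m and angle between spool_mid's own z axis and vertical below 0.2 rad), for 0.2 s.
At the end, for the whole second after the job is handed in: The tall spool stands upright (within 10 degrees) and at rest on the floor of the shallow dish, its axis within 35 mm of the dish's middle (horizontal distance between spool_mid and dish_floor below 0.035 m and z of spool_mid in the frame of dish_floor between 0.02 and 0.036 m and angle between spool_mid's own z axis and vertical below 0.17 rad and linear speed of spool below 0.02 m/s); the robot touches nothing.
It also fails if it takes over 54 s, if anything falls off the work surface, if the arm or the gripper's body presses on something with over 40 N, if the wrist force passes 120 N, or if a joint passes its speed limit or range.

## Robot

A 7-joint arm with a two-finger parallel gripper is mounted at the origin on the work surface. World frame = base frame: x ahead of the robot, y to its left, z up, the work surface at z = 0. Lengths are in m, angles in rad, forces in N, time in s.
With the tool pointing down it reaches from about 0.4 to 0.75 m from the base axis. Payload 19.5 kg.
Tool frame: the origin (TCP) lies on the centre line of the jaws, within the pads' length; the fingertips stand 11 mm ahead of it and the grasp point (between the pads) lies 8 mm behind it (bot.nose_length is the distance from the TCP to the fingertips, in m); z points along the fingers, y is the line along which they close (so a half turn about z gives the same grasp; the last joint's range is limited). The gripper opens to 85 mm and grips with 20 to 120 N. Pads are 22 mm wide; open, the fingers measure 114 mm over their backs; the gripper's body (76 mm by 85 mm) begins 54 mm behind the grasp point. The pads swing forward as they close: fully open they stand 13 mm farther back than shut.
Start: joints at [-0.042, 0.707, -0.028, 1.485, 0.022, 0.951, -0.075], TCP at [0.575, 0, 0.242] pointing down, gripper open.
Joint ranges: [-2.71, 2.71], [-0.32, 2.16], [-1.57, 1.52], [0, 2.45], [-1.46, 4.6], [0, 2.02], [-2.83, 2.83]. Speed limits (rad/s): [1.89, 1.89, 2.57, 2.57, 3.01, 3.01, 3.01].

## Interface

Orientations are given as a unit quaternion [w, x, y, z].
In Python, from cell import observe, cams, workorder, spotter, bot gives the robot as it stands.
- The arm moves only by the tool jog_arm, never from a script. Its argument "targets" is a list of rows, each an object of numbers: "dx", "dy", "dz": the shift along the tool's x, y, z in units of 2 cm (1.0 is 2 cm); "wx", "wy", "wz": the turn, a rotation vector about the tool's x, y, z in units of 6 degrees (1.0 is 6 degrees); "jaw": the opening, from -1 (shut) to 1 (fully open). A call has 1 to 12 rows; each row shifts and turns the commanded pose from where the row before left it, along the tool's axes as they then stand; what a row does not reach is not made up. A row lasts 1/12 s, in which the tool goes at most 41.7 mm and 7.16 degrees, less where a joint would pass 70% of its speed; a pose out of reach is approached as far as the arm can. A call with a number of a shift or a turn outside -1 to 1 is refused whole. A call with a gripper value outside its range is refused whole. The fingers move at their own pace and stop on an object; "grip_force" is the grip in N (left out, the last holds). Time passes only in rows, so rows that do not move let the fingers close. It gives the time, the measured TCP pose, the force, the opening and the grip force at its end, in the units of the state.
- observe(): the state, without advancing time (a new reading comes with each control period).
- cams.read_camera(name): name is "scene" or "side" or "wrist"; returns a dict with "image" (420x560x3 uint8, red, green, blue), "intrinsics" (3x3 intrinsics, pixels), "camera_from_world" (4x4, takes a point from world to camera coordinates). Camera axes: x right, y down, z forward; pixel columns grow to the right and rows downward; lengths in m; the calibration is good to about 2 mm. A picture is of the moment at which its call begins. There is no depth.
- workorder.sign_off(): hands the job in; it is judged then, once.
Trained networks look in a picture, given as the dict that the camera call returned (one of the last four; its "shot" number tells which), for a name from the list of things; names that differ only in an ending like _2 or _b are one class to them, and where a whole thing is asked for, a point or a joint stands for the part that bears it (a point fixed in the world has none). Each returns a list of dicts, best first, with "score" (0 to 1); they miss things now and then, are a little off and sometimes report something else, mostly with a low value. They report only what shows in the picture. A call takes as long as a camera call. They do not tell look-alikes from the thing itself.
- spotter.spot_in(picture, name): "centre" ([x, y, z] in m, in the coordinates of the camera as it stood for that picture, good to about 4 mm: the middle of the surface that is visible of it).
- spotter.cut_out(picture, name): "mask" (420x560 bool, what is visible of it).
The state is a dict: "time": time; "joints": joint angles; "dq": joint speeds; "effort": joint torques, N m; "tool_pos": TCP position; "ee_rot": TCP orientation; "ft_force": force on the tool from outside, world axes, zero at the start; "ft_torque": the same for the moment, N m; "grip_width": finger opening in m; "grasp_force": force on a finger pad.
Only numpy, scipy, OpenCV 4.12 (cv2) and the standard library are available. Lean on these libraries where they do the work, as an engineer would, in place of code of your own. Each camera call takes 0.05 s, during which the arm holds its last target. There are 200 camera calls.

## Working session

There is one attempt and no reset: what is moved stays moved. The work goes in short steps, Python scripts to look and compute and a tool call to move; the robot and the scene stay as the last step left them, time stands still between calls to the robot, and variables do not carry over. Pictures are saved under pics/ and viewed, at most 10 in all, crops included, and the job is handed in when it is done.

Besides the shell and the picture viewer there is one more tool, called after ">>>" as name(argument=value, ...), one argument or row to a line, values as JSON. jog_arm: Moves the arm, as the interface text tells. Its arguments: {"type":"object","properties":{"targets":{"type":"array"},"grip_force":{"type":"number"}},"required":["targets"]}

```bash
mkdir -p pics; cat > h.py <<'E'
import numpy as np, cv2
from cell import observe, cams, workorder, spotter, bot
def look(cam,names,save=None):
    p=cams.read_camera(cam); T=np.array(p["camera_from_world"]); W=np.linalg.inv(T)
    if save: cv2.imwrite('pics/'+save,cv2.cvtColor(p["image"],cv2.COLOR_RGB2BGR))
    for n in names:
        for d in spotter.spot_in(p,n)[:4]:
            c=np.array(d["centre"]); w=W[:3,:3]@c+W[:3,3]; uv=p["intrinsics"]@c
            print(cam,n,round(d["score"],2),w.round(3),(uv[:2]/uv[2]).round())
    return p
E
python3 - <<'E'
from h import *
N=["handle","spool_mid","dish_floor"]
look("scene",N,"s1.png");look("side",N,"d1.png")
s=observe();print(s["time"],s["tool_pos"],s["ee_rot"])
E
```

```text
scene dish_floor 0.89 [0.217 0.43  0.005] [405. 219.]
scene dish_floor 0.63 [0.421 0.323 0.008] [358. 259.]
side handle 0.94 [ 0.578 -0.068  0.022] [263. 196.]
side spool_mid 0.48 [0.575 0.02  0.047] [247. 202.]
side dish_floor 0.64 [0.225 0.431 0.008] [293. 376.]
side dish_floor 0.61 [0.419 0.322 0.002] [233. 303.]
0.4 [5.74957921e-01 3.78492863e-06 2.42201360e-01] [-7.74989837e-05  7.07112756e-01  7.07100798e-01 -7.86068652e-05]
```

View pics/s1.png

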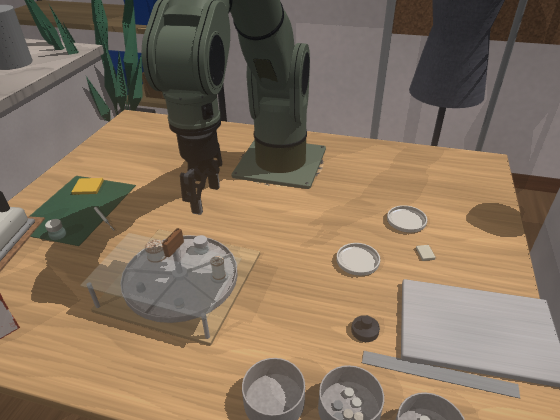

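View pics/d1.png

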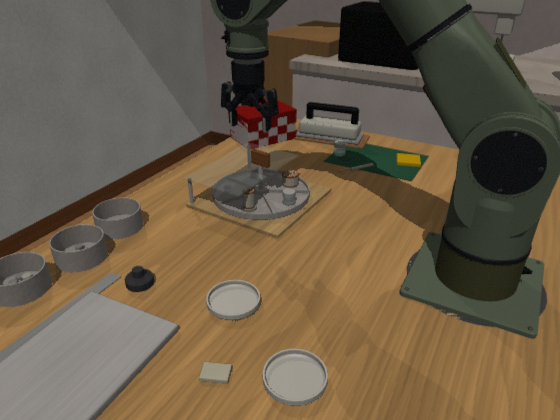

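The scene view shows the carousel around (180,272), its bar at (173,242), a tall spool at (218,268), and dishes at (358,259) and (407,219). The dish on the robot's right is the one at (0.42, 0.32). In the side view the bar is at (261,158) and the spool at (250,200).

```bash
python3 - <<'E'
from h import *
a=cv2.imread('pics/s1.png')[215:345,75:265]; b=cv2.imread('pics/d1.png')[135:240,180:340]
a=cv2.resize(a,(800,547),interpolation=3)[:,:]; b=cv2.resize(b,(800,525),interpolation=3)
cv2.imwrite('pics/a.png',a);cv2.imwrite('pics/b.png',b)
p=look("wrist",["handle","spool_mid"],"w1.png")
E
```

```text
wrist handle 0.73 [ 0.536 -0.076  0.024] [250. 244.]
wrist spool_mid 0.49 [0.561 0.015 0.03 ] [269. 173.]
```

View pics/a.png

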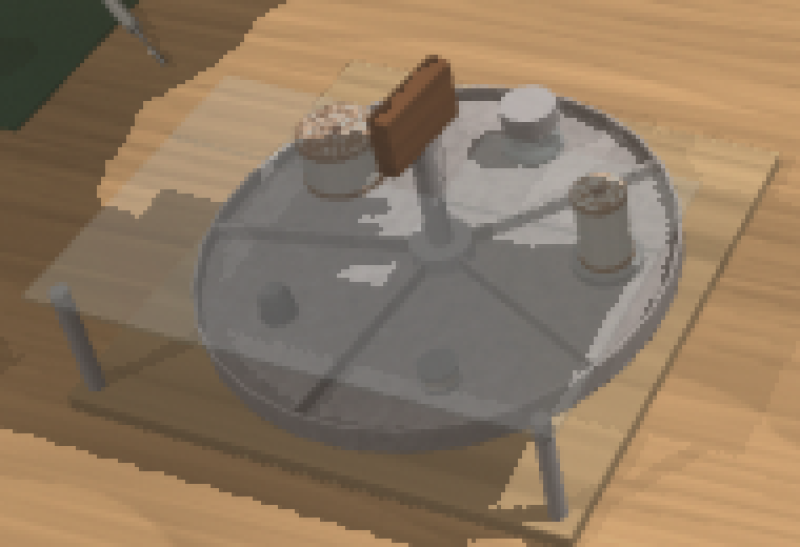

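View pics/b.png

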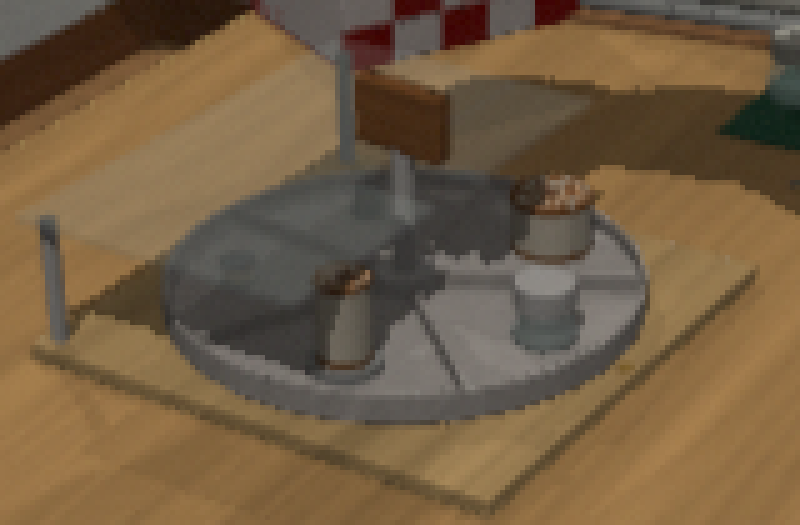

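View pics/w1.png

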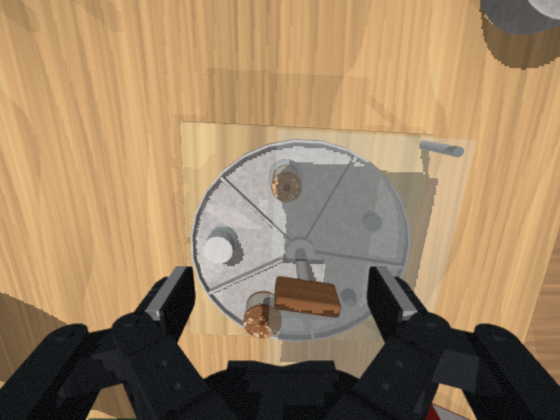

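The wrist view shows the board's front edge running (182,122)–(188,335), tray rim centred near (300,245), tall spool top at (287,185), squat spool at (262,320), and the bar at (307,296). I'll back-project these now.

```bash
cat >> h.py <<'E'
def bp(p,uv,z):
    W=np.linalg.inv(np.array(p["camera_from_world"])); r=W[:3,:3]@np.linalg.inv(p["intrinsics"])@[uv[0],uv[1],1.]
    return (W[:3,3]+r*(z-W[2,3])/r[2])[:2]
def brown(p,box):
    h=cv2.cvtColor(p["image"],cv2.COLOR_RGB2HSV); m=((h[...,0]<14)&(h[...,1]>130)&(h[...,2]>40)).astype('uint8')
    k=np.zeros_like(m);x0,y0,x1,y1=box;k[y0:y1,x0:x1]=1
    return m*k
E
python3 - <<'E'
from h import *
p=cams.read_camera("wrist"); print(np.linalg.inv(np.array(p["camera_from_world"])).round(3).tolist())
for n,z,L in [("rim",.032,[(192,245),(300,140),(409,250),(300,339)]),("hub",.03,[(300,250)]),("board",.012,[(182,122),(188,335),(330,127)]),("spooltop",.077,[(287,185)]),("squat",.056,[(260,320)]),
 ("dividers",.032,[(223,178),(354,157),(405,264),(207,291)])]:
    for q in L: print(n,bp(p,q,z).round(4))
m=brown(p,(268,270,345,325)); c=max(cv2.findContours(m,0,2)[0],key=cv2.contourArea)
q=cv2.approxPolyDP(cv2.convexHull(c),3,True)[:,0]; 
for a in q: print("bar",a,bp(p,a,.147).round(4),bp(p,a,.107).round(4))
cv2.imwrite('pics/w2.png',cv2.cvtColor(cv2.resize(p["image"][225:345,225:385],(800,600),interpolation=3),cv2.COLOR_RGB2BGR))
E
```

```text
[[1.0, 0.001, 0.001, 0.574], [0.001, -0.952, -0.306, 0.08], [0.001, 0.306, -0.952, 0.373], [0.0, 0.0, 0.0, 1.0]]
rim [ 0.4644 -0.075 ]
rim [0.5963 0.0528]
rim [ 0.7357 -0.0817]
rim [ 0.6019 -0.2177]
hub [ 0.5992 -0.0827]
board [0.4604 0.0715]
board [ 0.4391 -0.228 ]
board [0.6322 0.066 ]
spooltop [0.5812 0.0118]
squat [ 0.5488 -0.1675]
dividers [0.5079 0.0097]
dividers [0.6579 0.034 ]
dividers [ 0.7332 -0.1012]
dividers [ 0.4782 -0.1409]
bar [277 279] [ 0.5716 -0.0547] [ 0.5711 -0.0784]
bar [332 285] [ 0.6191 -0.0605] [ 0.627  -0.0853]
bar [339 305] [ 0.6264 -0.0807] [ 0.6356 -0.1091]
bar [337 315] [ 0.6253 -0.0912] [ 0.6342 -0.1215]
bar [276 308] [ 0.5706 -0.0839] [ 0.5699 -0.1128]
```

View pics/w2.png

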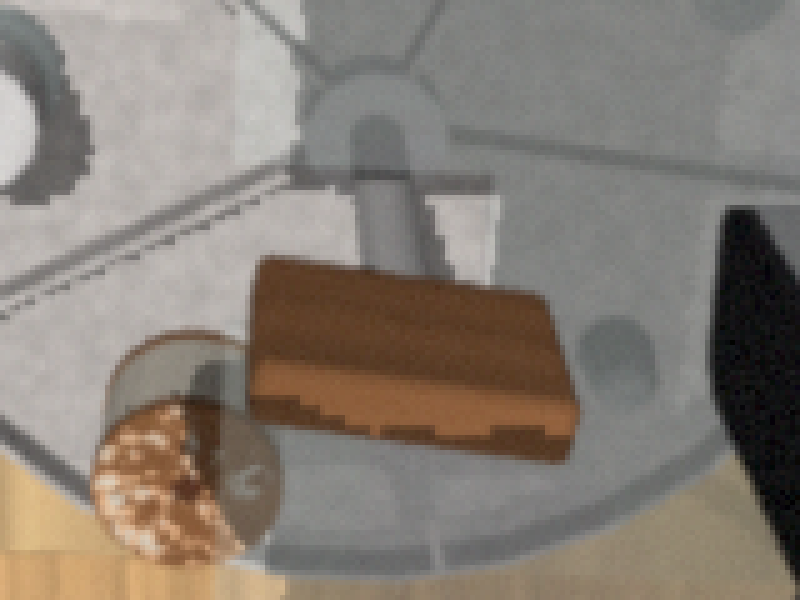

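The crop shows the bar's top face, roughly (275,297), (340,305), (338,317), (275,309).
- **Axis:** about (0.5995, -0.083), with the bar at about -8.5°.
- **Front:** at about 176.5° from the axis, so near (0.505, -0.077).
- **Spool:** at 101° and radius 96 mm, which fits the given 95 mm. It needs about +75.5° counter-clockwise.

I'll move above the bar with tool y at -98.5°.

>>> jog_arm(
  targets=[
    {"dx":-0.83,"dy":0.245,"jaw":1},
    {"dx":-0.83,"dy":0.245},
    {"dx":-0.83,"dy":0.245},
    {"dx":-0.83,"dy":0.245},
    {"dx":-0.83,"dy":0.245},
    {"wz":1},
    {"wz":1},
    {"wz":1},
    {"wz":1},
    {"wz":1},
    {"wz":1},
    {"wz":1},
  ],
)

```text
validation failed for argument at $.ta...
```

>>> jog_arm(
  targets=[
    {"wz":1},
    {"wz":1},
    {"wz":1},
    {"wz":1},
    {"wz":1},
    {"wz":1},
    {"wz":1},
    {"wz":1},
    {"wz":1},
    {"wz":0.4},
    {},
    {},
  ],
)

```text
validation failed for argument at $.ta...
```

```bash
python3 - <<'E'
from h import *
p=look("wrist",["handle","spool_mid"],"w3.png")
s=observe();print(s["time"],s["tool_pos"].round(4) if hasattr(s["tool_pos"],'round') else s["tool_pos"],s["ee_rot"],s["joints"])
E
```

```text
wrist handle 0.73 [ 0.536 -0.076  0.024] [250. 243.]
wrist spool_mid 0.64 [0.561 0.015 0.029] [269. 173.]
0.75 [ 0.575  -0.      0.2423] [-2.35566585e-05  7.07099061e-01  7.07114499e-01 -4.36198840e-05] [-0.04170588  0.70650621 -0.02758327  1.48459666  0.02202647  0.95088897
 -0.07546668]
```

View pics/w3.png

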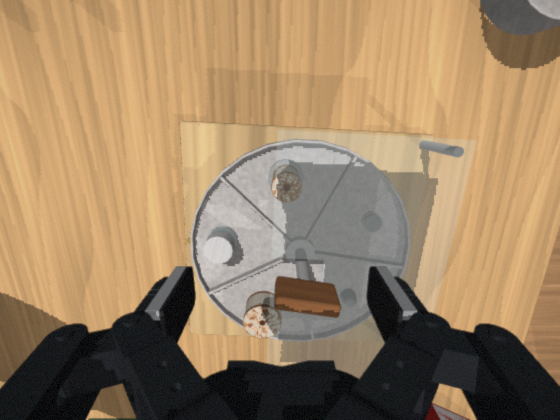

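The view is unchanged: the bar is still at (307,296), because both moves were refused. Each row probably needs every field.

>>> jog_arm(
  targets=[
    {"dx":-0.83,"dy":0.245,"dz":0,"wx":0,"wy":0,"wz":0,"jaw":1},
    {"dx":-0.83,"dy":0.245,"dz":0,"wx":0,"wy":0,"wz":0,"jaw":1},
    {"dx":-0.83,"dy":0.245,"dz":0,"wx":0,"wy":0,"wz":0,"jaw":1},
    {"dx":-0.83,"dy":0.245,"dz":0,"wx":0,"wy":0,"wz":0,"jaw":1},
    {"dx":-0.83,"dy":0.245,"dz":0,"wx":0,"wy":0,"wz":0,"jaw":1},
    {"dx":0,"dy":0,"dz":0,"wx":0,"wy":0,"wz":1,"jaw":1},
    {"dx":0,"dy":0,"dz":0,"wx":0,"wy":0,"wz":1,"jaw":1},
    {"dx":0,"dy":0,"dz":0,"wx":0,"wy":0,"wz":1,"jaw":1},
    {"dx":0,"dy":0,"dz":0,"wx":0,"wy":0,"wz":1,"jaw":1},
    {"dx":0,"dy":0,"dz":0,"wx":0,"wy":0,"wz":1,"jaw":1},
    {"dx":0,"dy":0,"dz":0,"wx":0,"wy":0,"wz":1,"jaw":1},
    {"dx":0,"dy":0,"dz":0,"wx":0,"wy":0,"wz":1,"jaw":1},
  ],
)

```text
time: 1.75
tool_pos: [0.5995, -0.083, 0.2423]
ee_rot: [-0.0, 0.915, 0.404, -0.0]
ft_force: [-0.1, 0.5, 0.2]
grip_width: 0.0853
grasp_force: 0.0
```

>>> jog_arm(
  targets=[
    {"dx":0,"dy":0,"dz":0,"wx":0,"wy":0,"wz":1,"jaw":1},
    {"dx":0,"dy":0,"dz":0,"wx":0,"wy":0,"wz":1,"jaw":1},
    {"dx":0,"dy":0,"dz":0,"wx":0,"wy":0,"wz":1,"jaw":1},
    {"dx":0,"dy":0,"dz":0,"wx":0,"wy":0,"wz":1,"jaw":1},
    {"dx":0,"dy":0,"dz":0,"wx":0,"wy":0,"wz":1,"jaw":1},
    {"dx":0,"dy":0,"dz":0,"wx":0,"wy":0,"wz":1,"jaw":1},
    {"dx":0,"dy":0,"dz":0,"wx":0,"wy":0,"wz":1,"jaw":1},
    {"dx":0,"dy":0,"dz":0,"wx":0,"wy":0,"wz":1,"jaw":1},
    {"dx":0,"dy":0,"dz":0,"wx":0,"wy":0,"wz":1,"jaw":1},
    {"dx":0,"dy":0,"dz":0,"wx":0,"wy":0,"wz":0.35,"jaw":1},
    {"dx":0,"dy":0,"dz":0,"wx":0,"wy":0,"wz":0,"jaw":1},
    {"dx":0,"dy":0,"dz":0,"wx":0,"wy":0,"wz":0,"jaw":1},
  ],
)

```text
time: 2.75
tool_pos: [0.5995, -0.0829, 0.2422]
ee_rot: [0.0, 0.998, -0.07, -0.0]
ft_force: [0.6, 0.1, -0.2]
grip_width: 0.0852
grasp_force: 0.0
```

```bash
python3 - <<'E'
from h import *
p=look("wrist",["handle","spool_mid"],"w4.png")
s=observe();print(s["time"],s["tool_pos"],s["ee_rot"],s["joints"])
T=np.array(p["camera_from_world"])
m=brown(p,(100,150,460,420)); 
for c in cv2.findContours(m,0,2)[0]:
    if cv2.contourArea(c)<300: continue
    for a in cv2.approxPolyDP(cv2.convexHull(c),3,True)[:,0]: print("bar",a,bp(p,a,.147).round(4))
E
```

```text
wrist handle 0.63 [ 0.517 -0.084  0.024] [291. 245.]
2.9 [ 0.59945338 -0.08304737  0.24229463] [-5.12364208e-05  9.97548226e-01 -6.99823722e-02 -4.44762009e-05] [-0.12271522  0.79859343  0.45973638  1.37367863 -0.37406497  1.05547274
 -1.30984501]
bar [288 174] [ 0.6332 -0.0921]
bar [293 183] [ 0.6257 -0.095 ]
bar [291 246] [ 0.5732 -0.0866]
bar [279 249] [ 0.5719 -0.0764]
bar [277 186] [ 0.625  -0.0824]
bar [279 175] [ 0.6333 -0.0851]
```

View pics/w4.png

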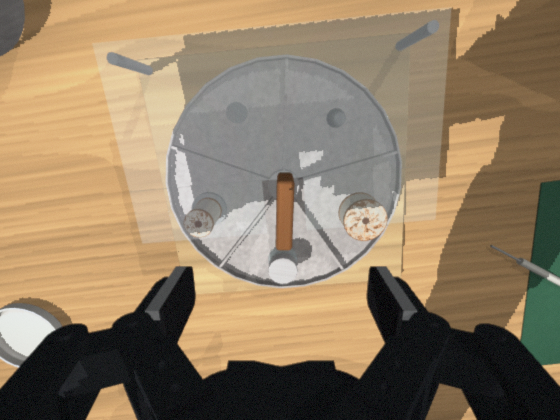

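In the wrist view the bar is centred between the fingers at (285,212), the slim tall spool is at (200,222) and the squat one at (365,220). The alignment is good, so I'll go down and pinch.

>>> jog_arm(
  targets=[
    {"dx":0,"dy":0.05,"dz":1,"wx":0,"wy":0,"wz":0,"jaw":1},
    {"dx":0,"dy":0,"dz":1,"wx":0,"wy":0,"wz":0,"jaw":1},
    {"dx":0,"dy":0,"dz":1,"wx":0,"wy":0,"wz":0,"jaw":1},
    {"dx":0,"dy":0,"dz":1,"wx":0,"wy":0,"wz":0,"jaw":1},
    {"dx":0,"dy":0,"dz":1,"wx":0,"wy":0,"wz":0,"jaw":1},
    {"dx":0,"dy":0,"dz":0.9,"wx":0,"wy":0,"wz":0,"jaw":1},
    {"dx":0,"dy":0,"dz":0,"wx":0,"wy":0,"wz":0,"jaw":0},
    {"dx":0,"dy":0,"dz":0,"wx":0,"wy":0,"wz":0,"jaw":-0.3},
    {"dx":0,"dy":0,"dz":0,"wx":0,"wy":0,"wz":0,"jaw":-0.6},
    {"dx":0,"dy":0,"dz":0,"wx":0,"wy":0,"wz":0,"jaw":-1},
    {"dx":0,"dy":0,"dz":0,"wx":0,"wy":0,"wz":0,"jaw":-1},
    {"dx":0,"dy":0,"dz":0,"wx":0,"wy":0,"wz":0,"jaw":-1},
  ],
  grip_force=30,
)

```text
time: 3.9
tool_pos: [0.5995, -0.0859, 0.1253]
ee_rot: [0.001, 0.997, -0.071, 0.001]
ft_force: [-2.7, -4.5, 7.8]
grip_width: 0.0136
grasp_force: 35.4
```

>>> jog_arm(
  targets=[
    {"dx":0,"dy":0,"dz":0,"wx":0,"wy":0,"wz":0,"jaw":-1},
    {"dx":0,"dy":0,"dz":0,"wx":0,"wy":0,"wz":0,"jaw":-1},
    {"dx":0,"dy":0,"dz":0,"wx":0,"wy":0,"wz":0,"jaw":-1},
    {"dx":0,"dy":0,"dz":0,"wx":0,"wy":0,"wz":0,"jaw":-1},
  ],
)

```text
time: 4.23
tool_pos: [0.5994, -0.0859, 0.1253]
ee_rot: [0.001, 0.997, -0.071, 0.001]
ft_force: [-2.2, -9.6, 8.0]
grip_width: 0.0135
grasp_force: 35.9
```

>>> jog_arm(
  targets=[
    {"dx":0,"dy":0.1,"dz":0,"wx":0,"wy":0,"wz":-0.2,"jaw":-1},
    {"dx":0,"dy":0,"dz":0,"wx":0,"wy":0,"wz":-0.4,"jaw":-1},
    {"dx":0,"dy":0,"dz":0,"wx":0,"wy":0,"wz":-0.6,"jaw":-1},
    {"dx":0,"dy":0,"dz":0,"wx":0,"wy":0,"wz":-0.6,"jaw":-1},
    {"dx":0,"dy":0,"dz":0,"wx":0,"wy":0,"wz":-0.6,"jaw":-1},
    {"dx":0,"dy":0,"dz":0,"wx":0,"wy":0,"wz":-0.6,"jaw":-1},
    {"dx":0,"dy":0,"dz":0,"wx":0,"wy":0,"wz":-0.6,"jaw":-1},
    {"dx":0,"dy":0,"dz":0,"wx":0,"wy":0,"wz":-0.6,"jaw":-1},
    {"dx":0,"dy":0,"dz":0,"wx":0,"wy":0,"wz":-0.6,"jaw":-1},
    {"dx":0,"dy":0,"dz":0,"wx":0,"wy":0,"wz":-0.6,"jaw":-1},
    {"dx":0,"dy":0,"dz":0,"wx":0,"wy":0,"wz":-0.4,"jaw":-1},
    {"dx":0,"dy":0,"dz":0,"wx":0,"wy":0,"wz":-0.2,"jaw":-1},
  ],
)

```text
time: 5.23
tool_pos: [0.5994, -0.0856, 0.1253]
ee_rot: [-0.0, 0.97, 0.242, 0.001]
ft_force: [-1.6, 3.0, 10.7]
grip_width: 0.0136
grasp_force: 36.4
```

>>> jog_arm(
  targets=[
    {"dx":0,"dy":0,"dz":0,"wx":0,"wy":0,"wz":-0.4,"jaw":-1},
    {"dx":0,"dy":0,"dz":0,"wx":0,"wy":0,"wz":-0.7,"jaw":-1},
    {"dx":0,"dy":0,"dz":0,"wx":0,"wy":0,"wz":-0.7,"jaw":-1},
    {"dx":0,"dy":0,"dz":0,"wx":0,"wy":0,"wz":-0.7,"jaw":-1},
    {"dx":0,"dy":0,"dz":0,"wx":0,"wy":0,"wz":-0.7,"jaw":-1},
    {"dx":0,"dy":0,"dz":0,"wx":0,"wy":0,"wz":-0.7,"jaw":-1},
    {"dx":0,"dy":0,"dz":0,"wx":0,"wy":0,"wz":-0.7,"jaw":-1},
    {"dx":0,"dy":0,"dz":0,"wx":0,"wy":0,"wz":-0.7,"jaw":-1},
    {"dx":0,"dy":0,"dz":0,"wx":0,"wy":0,"wz":-0.6,"jaw":-1},
    {"dx":0,"dy":0,"dz":0,"wx":0,"wy":0,"wz":-0.5,"jaw":-1},
    {"dx":0,"dy":0,"dz":0,"wx":0,"wy":0,"wz":-0.2,"jaw":-1},
    {"dx":0,"dy":0,"dz":0,"wx":0,"wy":0,"wz":0,"jaw":-1},
  ],
)

```text
time: 6.23
tool_pos: [0.5992, -0.0854, 0.1253]
ee_rot: [-0.0, 0.831, 0.556, 0.0]
ft_force: [-3.9, 4.4, 10.7]
grip_width: 0.0134
grasp_force: 36.6
```

>>> jog_arm(
  targets=[
    {"dx":0,"dy":0,"dz":0,"wx":0,"wy":0,"wz":0,"jaw":-0.5},
    {"dx":0,"dy":0,"dz":0,"wx":0,"wy":0,"wz":0,"jaw":0},
    {"dx":0,"dy":0,"dz":0,"wx":0,"wy":0,"wz":0,"jaw":0.4},
    {"dx":0,"dy":0,"dz":0,"wx":0,"wy":0,"wz":0,"jaw":0.4},
    {"dx":0,"dy":0,"dz":0,"wx":0,"wy":0,"wz":0,"jaw":0.4},
    {"dx":0,"dy":0,"dz":-1,"wx":0,"wy":0,"wz":0,"jaw":0.4},
    {"dx":0,"dy":0,"dz":-1,"wx":0,"wy":0,"wz":0,"jaw":0.4},
    {"dx":0,"dy":0,"dz":-1,"wx":0,"wy":0,"wz":0,"jaw":0.4},
    {"dx":0,"dy":0,"dz":-1,"wx":0,"wy":0,"wz":0,"jaw":0.4},
    {"dx":0,"dy":0,"dz":-1,"wx":0,"wy":0,"wz":0,"jaw":0.4},
    {"dx":0,"dy":0,"dz":-1,"wx":0,"wy":0,"wz":0,"jaw":0.4},
    {"dx":0,"dy":0,"dz":0,"wx":0,"wy":0,"wz":0,"jaw":0.4},
  ],
)

```text
time: 7.23
tool_pos: [0.6001, -0.0862, 0.2478]
ee_rot: [0.002, 0.832, 0.555, 0.002]
ft_force: [-1.0, -0.6, 0.4]
grip_width: 0.0599
grasp_force: 0.0
```

```bash
python3 - <<'E'
from h import *
for c in ("wrist","side","scene"): p=look(c,["spool_mid","dish_floor"],c+"5.png")
s=observe();print(s["time"],s["tool_pos"],s["ee_rot"],s["grip_width"])
E
```

```text
wrist spool_mid 0.79 [ 0.504 -0.077  0.071] [196. 219.]
side spool_mid 0.55 [ 0.496 -0.072  0.051] [290. 193.]
side dish_floor 0.96 [0.223 0.43  0.005] [294. 377.]
side dish_floor 0.83 [0.419 0.321 0.003] [234. 302.]
scene spool_mid 0.75 [ 0.511 -0.074  0.062] [196. 240.]
scene dish_floor 0.87 [0.217 0.434 0.007] [407. 218.]
scene dish_floor 0.69 [0.42  0.323 0.008] [358. 259.]
7.6833 [ 0.59893964 -0.08598133  0.24380674] [-2.34579267e-04  8.31482997e-01  5.55550054e-01 -3.28643229e-04] 0.059602240017131124
```

View pics/wrist5.png

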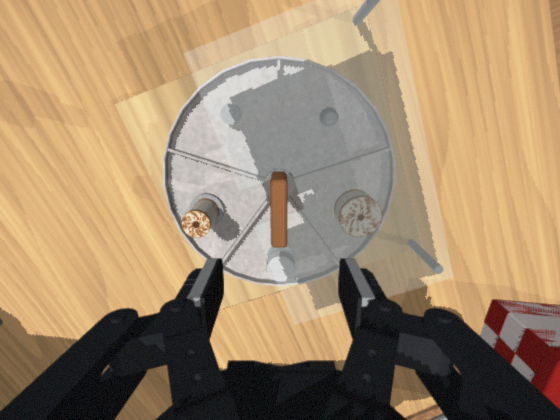

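In the wrist view the spool stands at (196,222) in the compartment left of the bar, near (0.504, -0.077), which is within a few mm of the front point. Next I'll move above it and turn tool y to about -94°.

>>> jog_arm(
  targets=[
    {"dx":-0.29,"dy":-0.91,"dz":0,"wx":0,"wy":0,"wz":0,"jaw":0.4},
    {"dx":-0.29,"dy":-0.91,"dz":0,"wx":0,"wy":0,"wz":0,"jaw":0.4},
    {"dx":-0.29,"dy":-0.91,"dz":0,"wx":0,"wy":0,"wz":0,"jaw":0.4},
    {"dx":-0.29,"dy":-0.91,"dz":0,"wx":0,"wy":0,"wz":0,"jaw":0.4},
    {"dx":-0.29,"dy":-0.91,"dz":0,"wx":0,"wy":0,"wz":0,"jaw":0.4},
    {"dx":0,"dy":0,"dz":0,"wx":0,"wy":0,"wz":1,"jaw":0.4},
    {"dx":0,"dy":0,"dz":0,"wx":0,"wy":0,"wz":1,"jaw":0.4},
    {"dx":0,"dy":0,"dz":0,"wx":0,"wy":0,"wz":1,"jaw":0.4},
    {"dx":0,"dy":0,"dz":0,"wx":0,"wy":0,"wz":1,"jaw":0.4},
    {"dx":0,"dy":0,"dz":0,"wx":0,"wy":0,"wz":1,"jaw":0.4},
    {"dx":0,"dy":0,"dz":0,"wx":0,"wy":0,"wz":1,"jaw":0.4},
    {"dx":0,"dy":0,"dz":0,"wx":0,"wy":0,"wz":1,"jaw":0.4},
  ],
)

```text
time: 8.68
tool_pos: [0.5039, -0.0779, 0.2442]
ee_rot: [-0.0, 0.976, 0.218, -0.0]
ft_force: [0.0, -0.3, -0.2]
grip_width: 0.0599
grasp_force: 0.0
```

>>> jog_arm(
  targets=[
    {"dx":0,"dy":0,"dz":0,"wx":0,"wy":0,"wz":1,"jaw":0.4},
    {"dx":0,"dy":0,"dz":0,"wx":0,"wy":0,"wz":1,"jaw":0.4},
    {"dx":0,"dy":0,"dz":0,"wx":0,"wy":0,"wz":1,"jaw":0.4},
    {"dx":0,"dy":0,"dz":0,"wx":0,"wy":0,"wz":1,"jaw":0.4},
    {"dx":0,"dy":0,"dz":0,"wx":0,"wy":0,"wz":0.9,"jaw":0.4},
    {"dx":0,"dy":0,"dz":0,"wx":0,"wy":0,"wz":0,"jaw":0.4},
    {"dx":0,"dy":0,"dz":0,"wx":0,"wy":0,"wz":0,"jaw":0.4},
    {"dx":0,"dy":0,"dz":0,"wx":0,"wy":0,"wz":0,"jaw":0.4},
  ],
)

```text
time: 9.35
tool_pos: [0.5039, -0.0779, 0.2442]
ee_rot: [-0.0, 0.999, -0.032, -0.0]
ft_force: [1.1, -0.1, 0.9]
grip_width: 0.0599
grasp_force: 0.0
```

```bash
python3 - <<'E'
from h import *
p=look("wrist",["spool_mid"],"w6.png")
for d in spotter.cut_out(p,"spool_mid"):
    v,u=np.nonzero(d["mask"]); print(d["score"],u.min(),u.max(),v.min(),v.max(),len(u))
    if len(u):
        for q in [((u.min()+u.max())/2,v.max()-10),((u.min()+u.max())/2,v.max())]: print(q,bp(p,q,.077).round(4))
s=observe();print(s["time"],s["tool_pos"],s["ee_rot"],s["grip_width"])
E
```

```text
wrist spool_mid 0.59 [ 0.503 -0.079  0.076] [283. 194.]
0.75 267 301 166 208 1195
(np.float64(284.0), np.int64(198)) [ 0.4996 -0.0799]
(np.float64(284.0), np.int64(208)) [ 0.4888 -0.0792]
9.5 [ 0.50388822 -0.07801443  0.24431451] [-5.11186181e-05  9.99447441e-01 -3.32386841e-02  1.08181158e-05] 0.0600012424211005
```

View pics/w6.png

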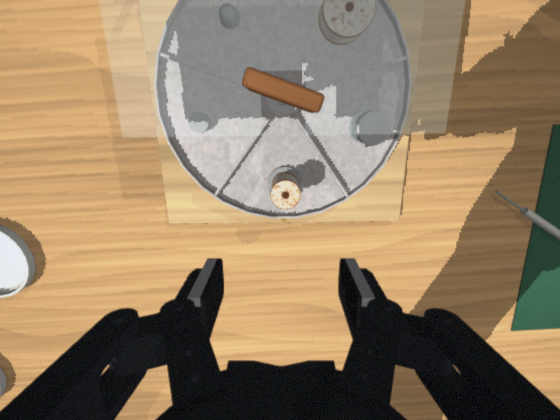

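The spool top is at (285,195), centred between the fingers at about (0.503, -0.080), and the bar is well behind it. I'll descend and grip.

>>> jog_arm(
  targets=[
    {"dx":0,"dy":0.1,"dz":1,"wx":0,"wy":0,"wz":0,"jaw":0.4},
    {"dx":0,"dy":0,"dz":1,"wx":0,"wy":0,"wz":0,"jaw":0.4},
    {"dx":0,"dy":0,"dz":1,"wx":0,"wy":0,"wz":0,"jaw":0.4},
    {"dx":0,"dy":0,"dz":1,"wx":0,"wy":0,"wz":0,"jaw":0.4},
    {"dx":0,"dy":0,"dz":1,"wx":0,"wy":0,"wz":0,"jaw":0.4},
    {"dx":0,"dy":0,"dz":1,"wx":0,"wy":0,"wz":0,"jaw":0.4},
    {"dx":0,"dy":0,"dz":1,"wx":0,"wy":0,"wz":0,"jaw":0.4},
    {"dx":0,"dy":0,"dz":1,"wx":0,"wy":0,"wz":0,"jaw":0.4},
    {"dx":0,"dy":0,"dz":0.8,"wx":0,"wy":0,"wz":0,"jaw":0.4},
    {"dx":0,"dy":0,"dz":0.6,"wx":0,"wy":0,"wz":0,"jaw":0.4},
    {"dx":0,"dy":0,"dz":0,"wx":0,"wy":0,"wz":0,"jaw":0.4},
  ],
)

```text
time: 10.42
tool_pos: [0.503, -0.0799, 0.0545]
ee_rot: [-0.0, 0.999, -0.034, -0.001]
ft_force: [-0.3, -0.2, -0.1]
grip_width: 0.0597
grasp_force: 0.0
```

>>> jog_arm(
  targets=[
    {"dx":0,"dy":0,"dz":0,"wx":0,"wy":0,"wz":0,"jaw":0.1},
    {"dx":0,"dy":0,"dz":0,"wx":0,"wy":0,"wz":0,"jaw":-0.1},
    {"dx":0,"dy":0,"dz":0,"wx":0,"wy":0,"wz":0,"jaw":-0.2},
    {"dx":0,"dy":0,"dz":0,"wx":0,"wy":0,"wz":0,"jaw":-0.3},
    {"dx":0,"dy":0,"dz":0,"wx":0,"wy":0,"wz":0,"jaw":-0.6},
    {"dx":0,"dy":0,"dz":0,"wx":0,"wy":0,"wz":0,"jaw":-1},
    {"dx":0,"dy":0,"dz":0,"wx":0,"wy":0,"wz":0,"jaw":-1},
    {"dx":0,"dy":0,"dz":0,"wx":0,"wy":0,"wz":0,"jaw":-1},
    {"dx":0,"dy":0,"dz":0,"wx":0,"wy":0,"wz":0,"jaw":-1},
    {"dx":0,"dy":0,"dz":0,"wx":0,"wy":0,"wz":0,"jaw":-1},
  ],
  grip_force=30,
)

```text
time: 11.25
tool_pos: [0.5041, -0.08, 0.0571]
ee_rot: [0.0, 0.999, -0.034, 0.001]
ft_force: [-1.0, -0.0, 9.2]
grip_width: 0.0288
grasp_force: 28.9
```

>>> jog_arm(
  targets=[
    {"dx":0,"dy":0,"dz":-0.3,"wx":0,"wy":0,"wz":0,"jaw":-1},
    {"dx":0,"dy":0,"dz":-0.6,"wx":0,"wy":0,"wz":0,"jaw":-1},
    {"dx":0,"dy":0,"dz":-0.9,"wx":0,"wy":0,"wz":0,"jaw":-1},
    {"dx":0,"dy":0,"dz":-0.9,"wx":0,"wy":0,"wz":0,"jaw":-1},
    {"dx":0,"dy":0,"dz":-0.9,"wx":0,"wy":0,"wz":0,"jaw":-1},
    {"dx":0,"dy":0,"dz":-0.9,"wx":0,"wy":0,"wz":0,"jaw":-1},
    {"dx":0,"dy":0,"dz":-0.9,"wx":0,"wy":0,"wz":0,"jaw":-1},
    {"dx":0,"dy":0,"dz":-0.4,"wx":0,"wy":0,"wz":0,"jaw":-1},
    {"dx":0,"dy":0,"dz":-0.2,"wx":0,"wy":0,"wz":0,"jaw":-1},
  ],
)

```text
time: 12.0
tool_pos: [0.504, -0.0799, 0.1775]
ee_rot: [0.0, 0.999, -0.034, 0.001]
ft_force: [0.0, 0.7, -1.4]
grip_width: 0.0293
grasp_force: 29.8
```

>>> jog_arm(
  targets=[
    {"dx":-0.253,"dy":-0.4,"dz":0,"wx":0,"wy":0,"wz":0,"jaw":-1},
    {"dx":-0.253,"dy":-0.7,"dz":0,"wx":0,"wy":0,"wz":0,"jaw":-1},
    {"dx":-0.253,"dy":-0.9,"dz":0,"wx":0,"wy":0,"wz":0,"jaw":-1},
    {"dx":-0.253,"dy":-0.9,"dz":0,"wx":0,"wy":0,"wz":0,"jaw":-1},
    {"dx":-0.253,"dy":-0.9,"dz":0,"wx":0,"wy":0,"wz":0,"jaw":-1},
    {"dx":-0.253,"dy":-0.9,"dz":0,"wx":0,"wy":0,"wz":0,"jaw":-1},
    {"dx":-0.253,"dy":-0.9,"dz":0,"wx":0,"wy":0,"wz":0,"jaw":-1},
    {"dx":-0.253,"dy":-0.9,"dz":0,"wx":0,"wy":0,"wz":0,"jaw":-1},
    {"dx":-0.253,"dy":-0.9,"dz":0,"wx":0,"wy":0,"wz":0,"jaw":-1},
    {"dx":-0.253,"dy":-0.9,"dz":0,"wx":0,"wy":0,"wz":0,"jaw":-1},
    {"dx":-0.253,"dy":-0.9,"dz":0,"wx":0,"wy":0,"wz":0,"jaw":-1},
    {"dx":-0.253,"dy":-0.9,"dz":0,"wx":0,"wy":0,"wz":0,"jaw":-1},
  ],
)

```text
time: 13.0
tool_pos: [0.4557, 0.1269, 0.1754]
ee_rot: [0.0, 0.999, -0.034, -0.001]
ft_force: [0.5, 0.8, -0.9]
grip_width: 0.0293
grasp_force: 29.8
```

>>> jog_arm(
  targets=[
    {"dx":-0.22,"dy":-0.9,"dz":0,"wx":0,"wy":0,"wz":0,"jaw":-1},
    {"dx":-0.22,"dy":-0.9,"dz":0,"wx":0,"wy":0,"wz":0,"jaw":-1},
    {"dx":-0.22,"dy":-0.9,"dz":0,"wx":0,"wy":0,"wz":0,"jaw":-1},
    {"dx":-0.22,"dy":-0.9,"dz":0,"wx":0,"wy":0,"wz":0,"jaw":-1},
    {"dx":-0.22,"dy":-0.9,"dz":0,"wx":0,"wy":0,"wz":0,"jaw":-1},
    {"dx":-0.22,"dy":-0.9,"dz":0,"wx":0,"wy":0,"wz":0,"jaw":-1},
    {"dx":-0.22,"dy":-0.9,"dz":0,"wx":0,"wy":0,"wz":0,"jaw":-1},
    {"dx":-0.22,"dy":-0.9,"dz":0,"wx":0,"wy":0,"wz":0,"jaw":-1},
    {"dx":-0.22,"dy":-0.9,"dz":0,"wx":0,"wy":0,"wz":0,"jaw":-1},
    {"dx":-0.22,"dy":-0.7,"dz":0,"wx":0,"wy":0,"wz":0,"jaw":-1},
    {"dx":-0.22,"dy":-0.4,"dz":0,"wx":0,"wy":0,"wz":0,"jaw":-1},
    {"dx":0,"dy":-0.2,"dz":0,"wx":0,"wy":0,"wz":0,"jaw":-1},
  ],
)

```text
time: 14.0
tool_pos: [0.4199, 0.3176, 0.1754]
ee_rot: [0.0, 0.999, -0.033, -0.001]
ft_force: [0.6, 0.1, -0.4]
grip_width: 0.0293
grasp_force: 29.8
```

```bash
python3 - <<'E'
from h import *
look("side",["spool_mid","dish_floor"],"d7.png"); look("scene",["spool_mid","dish_floor"]); look("wrist",["spool_mid","dish_floor"])
s=observe();print(s["time"],s["tool_pos"],s["ee_rot"],s["grip_width"])
E
```

```text
side spool_mid 0.58 [0.41  0.326 0.158] [232. 242.]
side dish_floor 0.86 [0.225 0.429 0.007] [293. 375.]
side dish_floor 0.71 [ 0.419  0.316 -0.001] [235. 302.]
scene spool_mid 0.62 [0.432 0.315 0.168] [361. 211.]
scene dish_floor 0.57 [0.42  0.324 0.007] [358. 259.]
scene dish_floor 0.55 [0.218 0.429 0.007] [405. 218.]
wrist spool_mid 0.91 [0.426 0.316 0.198] [282. 297.]
wrist dish_floor 0.92 [0.188 0.46  0.007] [182. 377.]
wrist dish_floor 0.61 [0.427 0.324 0.002] [273. 188.]
14.45 [0.42159716 0.31615664 0.17633565] [ 9.27634988e-06  9.99408261e-01 -3.43966044e-02 -2.03678148e-05] 0.028879915697417758
```

View pics/d7.png

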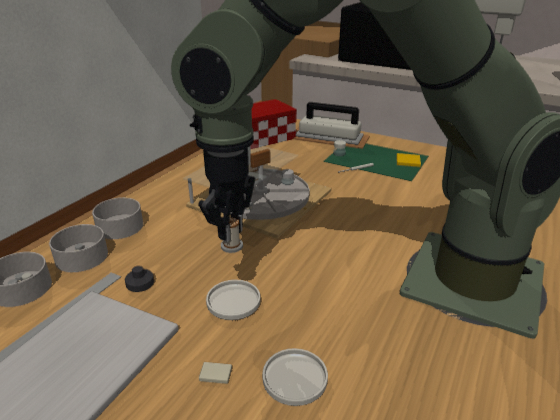

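The side view shows the spool held upright at (231,235), above the dish at (233,300). I'll correct +5 mm in y and lower it.

>>> jog_arm(
  targets=[
    {"dx":0,"dy":-0.25,"dz":0.5,"wx":0,"wy":0,"wz":0,"jaw":-1},
    {"dx":0,"dy":0,"dz":1,"wx":0,"wy":0,"wz":0,"jaw":-1},
    {"dx":0,"dy":0,"dz":1,"wx":0,"wy":0,"wz":0,"jaw":-1},
    {"dx":0,"dy":0,"dz":1,"wx":0,"wy":0,"wz":0,"jaw":-1},
    {"dx":0,"dy":0,"dz":1,"wx":0,"wy":0,"wz":0,"jaw":-1},
    {"dx":0,"dy":0,"dz":0.8,"wx":0,"wy":0,"wz":0,"jaw":-1},
    {"dx":0,"dy":0,"dz":0.5,"wx":0,"wy":0,"wz":0,"jaw":-1},
    {"dx":0,"dy":0,"dz":0.3,"wx":0,"wy":0,"wz":0,"jaw":-1},
    {"dx":0,"dy":0,"dz":0.2,"wx":0,"wy":0,"wz":0,"jaw":-1},
    {"dx":0,"dy":0,"dz":0.2,"wx":0,"wy":0,"wz":0,"jaw":-1},
    {"dx":0,"dy":0,"dz":0,"wx":0,"wy":0,"wz":0,"jaw":-1},
    {"dx":0,"dy":0,"dz":0,"wx":0,"wy":0,"wz":0,"jaw":-1},
  ],
)

```text
time: 15.45
tool_pos: [0.4219, 0.3217, 0.0466]
ee_rot: [-0.0, 0.999, -0.034, 0.0]
ft_force: [0.5, -0.4, -1.3]
grip_width: 0.0292
grasp_force: 29.8
```

>>> jog_arm(
  targets=[
    {"dx":0,"dy":0,"dz":0.1,"wx":0,"wy":0,"wz":0,"jaw":-1},
    {"dx":0,"dy":0,"dz":0.1,"wx":0,"wy":0,"wz":0,"jaw":-1},
    {"dx":0,"dy":0,"dz":0.05,"wx":0,"wy":0,"wz":0,"jaw":-1},
    {"dx":0,"dy":0,"dz":0,"wx":0,"wy":0,"wz":0,"jaw":-1},
  ],
)

```text
time: 15.78
tool_pos: [0.4217, 0.3216, 0.0412]
ee_rot: [0.0, 0.999, -0.034, -0.0]
ft_force: [0.3, -0.1, -1.1]
grip_width: 0.0291
grasp_force: 29.8
```

>>> jog_arm(
  targets=[
    {"dx":0,"dy":0,"dz":0.05,"wx":0,"wy":0,"wz":0,"jaw":-1},
    {"dx":0,"dy":0,"dz":0.05,"wx":0,"wy":0,"wz":0,"jaw":-1},
    {"dx":0,"dy":0,"dz":0,"wx":0,"wy":0,"wz":0,"jaw":-1},
    {"dx":0,"dy":0,"dz":0,"wx":0,"wy":0,"wz":0,"jaw":-1},
  ],
)

```text
time: 16.12
tool_pos: [0.4218, 0.3216, 0.0401]
ee_rot: [-0.0, 0.999, -0.034, 0.0]
ft_force: [-4.3, -2.6, 18.9]
grip_width: 0.0291
grasp_force: 31.7
```

>>> jog_arm(
  targets=[
    {"dx":0,"dy":0,"dz":-0.03,"wx":0,"wy":0,"wz":0,"jaw":-1},
    {"dx":0,"dy":0,"dz":0,"wx":0,"wy":0,"wz":0,"jaw":-0.25},
    {"dx":0,"dy":0,"dz":0,"wx":0,"wy":0,"wz":0,"jaw":-0.1},
    {"dx":0,"dy":0,"dz":0,"wx":0,"wy":0,"wz":0,"jaw":0.1},
    {"dx":0,"dy":0,"dz":0,"wx":0,"wy":0,"wz":0,"jaw":0.4},
    {"dx":0,"dy":0,"dz":0,"wx":0,"wy":0,"wz":0,"jaw":0.4},
    {"dx":0,"dy":0,"dz":0,"wx":0,"wy":0,"wz":0,"jaw":0.4},
    {"dx":0,"dy":0,"dz":-0.5,"wx":0,"wy":0,"wz":0,"jaw":0.4},
    {"dx":0,"dy":0,"dz":-0.8,"wx":0,"wy":0,"wz":0,"jaw":0.4},
    {"dx":0,"dy":0,"dz":-1,"wx":0,"wy":0,"wz":0,"jaw":0.4},
    {"dx":0,"dy":0,"dz":-1,"wx":0,"wy":0,"wz":0,"jaw":0.4},
    {"dx":0,"dy":0,"dz":-1,"wx":0,"wy":0,"wz":0,"jaw":0.4},
  ],
)

```text
time: 17.12
tool_pos: [0.4217, 0.3214, 0.1275]
ee_rot: [-0.0, 0.999, -0.034, 0.0]
ft_force: [0.1, 0.4, -1.0]
grip_width: 0.0599
grasp_force: 0.0
```

>>> jog_arm(
  targets=[
    {"dx":0,"dy":0,"dz":-1,"wx":0,"wy":0,"wz":0,"jaw":0.4},
    {"dx":0,"dy":0,"dz":-1,"wx":0,"wy":0,"wz":0,"jaw":0.4},
    {"dx":0,"dy":0,"dz":-1,"wx":0,"wy":0,"wz":0,"jaw":0.4},
    {"dx":0,"dy":0,"dz":0,"wx":0,"wy":0,"wz":0,"jaw":0.4},
    {"dx":0,"dy":0,"dz":0,"wx":0,"wy":0,"wz":0,"jaw":0.4},
  ],
)

```text
time: 17.53
tool_pos: [0.4218, 0.3218, 0.187]
ee_rot: [-0.001, 0.999, -0.034, 0.001]
ft_force: [-0.4, 0.8, -0.3]
grip_width: 0.0599
grasp_force: 0.0
```

```bash
python3 - <<'E'
from h import *
for c in ("wrist","side","scene"):
    p=look(c,["spool_mid","dish_floor"])
    for d in spotter.cut_out(p,"spool_mid")[:1]:
        v,u=np.nonzero(d["mask"]); print("mask",u.min(),u.max(),v.min(),v.max())
        T=np.array(p["camera_from_world"])
        for z in (.005,.06):
            q=p["intrinsics"]@(T[:3,:3]@[.421,.322,z]+T[:3,3]); print("expected axis px",z,(q[:2]/q[2]).round(1))
s=observe();print(s["time"],s["tool_pos"],s["ft_force"])
E
```

```text
wrist spool_mid 0.7 [0.423 0.323 0.06 ] [281. 204.]
wrist dish_floor 0.86 [0.427 0.326 0.002] [278. 186.]
wrist dish_floor 0.68 [0.229 0.406 0.006] [226. 342.]
mask 262 301 173 222
expected axis px 0.005 [281.9 191.6]
expected axis px 0.06 [282.  206.5]
side spool_mid 0.86 [0.415 0.331 0.036] [232. 293.]
side spool_mid 0.23 [ 0.555 -0.079  0.021] [273. 197.]
side dish_floor 0.97 [0.225 0.431 0.01 ] [293. 375.]
side dish_floor 0.74 [0.412 0.325 0.001] [235. 305.]
side dish_floor 0.63 [ 0.554 -0.08   0.021] [273. 196.]
mask 223 243 275 307
expected axis px 0.005 [232.4 301.1]
expected axis px 0.06 [231.1 280. ]
scene spool_mid 0.68 [0.432 0.323 0.036] [358. 254.]
scene dish_floor 0.96 [0.425 0.325 0.01 ] [358. 260.]
scene dish_floor 0.95 [0.22  0.432 0.005] [406. 219.]
mask 350 366 240 265
expected axis px 0.005 [357.4 260. ]
expected axis px 0.06 [359.5 243.9]
18.1333 [0.42171642 0.32155353 0.18579561] [-1.64438081  0.24651795 -0.26106719]
```

All three views match an upright spool at the dish centre, and the gripper is clear, so I'm handing the job in.

```bash
python3 -c "
from h import *
print(workorder.sign_off())"
```

```text
the job is handed in; nothing more can be done
None
```

The carousel was turned to bring the tall spool to the front, the spool was stood upright in the right-hand dish about 18 s in, and the job is handed in with no verdict returned; I viewed 11 pictures, one over the limit of 10.

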